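# Make the slicer safe: close the blade gap, then park the food carriage over the blade

### The job

Make the vegetable slicer safe to put away. First turn its dial clockwise as far as it goes, so that the ramp comes up flush and closes the blade gap; then slide the food carriage down its rails over the blade, past the spring catch, until it is fully home against the end stops, and let go. Leave the turner, spoon rest, salt pot, bowl and pan where they are.

Things in the scene. Friction and masses are not known exactly. Their poses are not given: they have to be found in the camera images.
- slicer: Vegetable slicer (mandoline) fixed on the counter: deck 375 mm long between two aluminium side rails, sloping 30 degrees on a wire leg. Origin on the counter under the deck's centre, which is 118 mm up; x: horizontal, from the low end to the high end (head, with carrying loop), y across, z up. From the head down: ribbed steel ramp hinged at the head, blade, fixed outfeed deck.
- blade (a point): Middle of the blade's edge, 26 mm down the slope from the deck's centre, level with the deck. With the dial open the ramp's lower edge (here) hangs up to 9 mm below the deck: that is the blade gap.
- dial (a joint): Thickness dial, rad. 0 = hard stop: ramp flush, blade gap closed. Grows anticlockwise seen from above (so closing is clockwise), lowering the ramp edge 2.8 mm per rad, up to 3.2. Starts between 2.0 and 3.0. Takes about 0.15 N m to turn and stays where it is left.
- dial_grip (a point): On the dial's axis at gripping height. Round ribbed black knob, 40 mm across, 28 mm high, on a flat skirt 68 mm across, on an arm off one side rail (slicer y = -0.120 m). The point is 21.5 mm above the skirt, 6.5 mm below the knob's top. z axis: the dial's axis, square to the deck (30 degrees from vertical, leaning to the low end); x, y turn with the dial.
- carriage (a joint): Food carriage, m of travel down the rails: 0 at the head, 0.135 hard on the rubber end stops. Starts at 0 to 0.07, rubs with about 2.5 N, stays where left. A spring ball catch pushes back from 15 mm before the stop, by up to 8 N, until the carriage clicks over it 7 mm before the stop; then it presses the carriage on to the stop. If let go before the click it is not home.
- carriage_grip (a point): Centre of the carriage's black round upright grip, 40 mm across, 40 mm high (20 mm above and below); under it a neck 28 mm across and 11 mm high, then a grey hat-shaped hopper 84 mm across, on a plate 90 mm along the rails, 138 mm across. 77 mm above the deck, square to it. z axis: square to the deck (30 degrees from vertical); x axis: up the slope; it runs home along -x.
- caddy (a point): Top middle of the lowest of four upright insert plates in the caddy on the dial's side of the slicer: fixed, 60 mm wide, 5 mm thick, standing square to the deck to 108 mm above it (teeth to 113 mm). This face is 76 mm up the slope from the dial's axis and, as the deck slopes, it leans over the dial: an upright hand over the dial would run into the plates, one leaning with the dial's axis clears them.
- end_stop (a point): Middle of the line between the faces of the two rubber end stops, one on each rail, at deck height; the lower edge of the carriage's plate rests on them when home (the grip's centre is then 45 mm up the slope from here).
- turner: Bystander: stainless fish turner lying flat to the right of the slicer, 300 mm long, black handle; origin under its middle
- spoon_rest: Bystander: white porcelain spoon rest, a 96 mm dish 18 mm high with a flat tail, on the counter off the slicer's low end; origin under the dish
- salt_pot: Bystander: open white porcelain salt cup, 68 mm across, 60 mm high, beside the slicer's high end; origin under its centre
- bowl: Bystander: white bowl, 150 mm across, 60 mm high, to the robot's right; origin under its centre
- pan: Bystander: nonstick frying pan, 230 mm across, on the black glass hob at the robot's left; origin under its centre

How it is judged:
By the outcome, as a careful person would: the job done as asked, in the order asked, and still so for the second after the job is handed in, with the robot touching nothing.
It also fails if it takes over 59 s, if anything falls off the work surface, if the arm or the gripper's body presses on something with over 40 N, if the wrist force passes 120 N, or if a joint passes its speed limit or range.

### The arm

A 7-joint arm with a two-finger parallel gripper is mounted at the origin on the work surface. World frame = base frame: x ahead of the robot, y to its left, z up, the work surface at z = 0. Lengths are in mm, angles in rad, forces in N, time in s.
With the tool pointing down it reaches from about 425 to 975 mm from the base axis. Payload 16.7 kg.
Tool frame: the origin (TCP) lies on the centre line of the jaws, within the pads' length; the fingertips stand 11 mm ahead of it and the grasp point (between the pads) lies 8 mm behind it (bot.tip_reach is the distance from the TCP to the fingertips, in mm); z points along the fingers, y is the line along which they close (so a half turn about z gives the same grasp; the last joint's range is limited). The gripper opens to 85 mm and grips with 20 to 120 N. Pads are 22 mm wide; open, the fingers measure 114 mm over their backs; the gripper's body (76 mm by 85 mm) begins 54 mm behind the grasp point. The pads swing forward as they close: fully open they stand 13 mm farther back than shut.
Start: joints at [0.957, 0.426, 0.074, 1.606, -0.034, 1.111, -0.067], TCP at [302.529, -603.368, 242.302] pointing down, gripper open.
Joint ranges: [-2.85, 2.85], [-0.5, 2.14], [-1.23, 1.37], [0.21, 2.46], [-1.02, 4.16], [0.16, 2.05], [-2.73, 2.73]. Speed limits (rad/s): [1.89, 1.89, 2.39, 2.39, 3.01, 3.01, 3.01].

### API

Orientations are given as a rotation vector (axis times angle).
In Python, from workcell import readout, eyes, bot gives the robot as it stands.
- The arm moves only by the tool jog_arm, never from a script. Its argument "moves" is a list of rows, each an object with "fingers": the closure in counts, from 0 (fully open) to 255 (shut); "linear": the shift along the tool's x, y, z normalised to -1 to 1, where 1 is 10 cm, a list of three; "twist": the turn about the tool's z normalised to -1 to 1, where 1 is 90 degrees. A call has 1 to 10 rows; each row shifts and turns the commanded pose from where the row before left it, along the tool's axes as they then stand; what a row does not reach is not made up. A row lasts 1/10 s, in which the tool goes at most 50 mm and 8.59 degrees, less where a joint would pass 70% of its speed; a pose out of reach is approached as far as the arm can. A call with a number of a shift or a turn outside -1 to 1 is refused whole. A call with a gripper value outside its range is refused whole. The fingers move at their own pace and stop on an object; "newtons" is the grip in N (left out, the last holds). Time passes only in rows, so rows that do not move let the fingers close. It gives the time, the measured TCP pose, the force, the opening and the grip force at its end, in the units of the state.
- readout.get_obs(): the state, without advancing time (a new reading comes with each control period).
- eyes.snapshot(name): name is "side" or "top"; returns the picture (384x512x3 uint8, red, green, blue); there is no depth.
- eyes.get_calibration(name): a dict with "vertical_fov" (degrees; the focal length in pixels is half the picture's height over the tangent of half this angle, whatever the lens; pixels are square), "cx", "cy" (the principal point, pixels), "R" (3x3) and "t" (3): a world point X has camera coordinates R X + t. Camera axes: x right, y down, z forward; pixel columns grow to the right and rows downward; lengths in mm; the calibration is good to about 2 mm. A picture is of the moment at which its call begins. get_calibration takes no time and is no camera call.
- bot.sign_off(): hands the job in; it is judged then, once.
The state is a dict: "time_s": time; "joint_pos": joint angles; "qd": joint speeds; "effort": joint torques, N m; "tcp_pos": TCP position; "tool_rot": TCP orientation; "contact_force": force on the tool from outside, world axes, zero at the start; "ft_torque": the same for the moment, N m; "finger_gap": opening from 0.0 (shut) to 1.0 (fully open); "gripper_force": force on a finger pad.
Only numpy, scipy, OpenCV 4.12 (cv2) and the standard library are available. Lean on these libraries where they do the work, as an engineer would, in place of code of your own. Each camera call takes 0.05 s, during which the arm holds its last target. There are 200 camera calls.

## Working session

There is one attempt and no reset: what is moved stays moved. The work goes in short steps, Python scripts to look and compute and a tool call to move; the robot and the scene stay as the last step left them, time stands still between calls to the robot, and variables do not carry over. Pictures are saved under pics/ and viewed, at most 10 in all, crops included, and the job is handed in when it is done.

Besides the shell and the picture viewer there is one more tool, called after "Emit:" by a JSON object that holds its "api" and its "payload", one argument or row to a line. jog_arm: Moves the arm, as the interface text tells. Scaled input: -1 to 1 covers 10 cm each way for a shift and 90 degrees each way for a turn. Its arguments: {"type":"object","properties":{"moves":{"type":"array"},"newtons":{"type":"number"}},"required":["moves"]}

```bash
mkdir -p pics; ls; python3 - <<'E'
from workcell import readout, eyes, bot
import cv2,numpy as np
o=readout.get_obs();print(o)
for n in("side","top"):
    c=eyes.get_calibration(n);print(n,c)
    cv2.imwrite(f"pics/{n}0.png",cv2.resize(eyes.snapshot(n)[:,:,::-1],(800,600),interpolation=cv2.INTER_CUBIC))
E
```

```text
pics
{'time_s': 0.0, 'joint_pos': array([ 0.95649412,  0.42676162,  0.07384606,  1.60662669, -0.03411832,
        1.11076888, -0.06707725]), 'qd': array([ 9.66381112e-04, -5.69837295e-04,  9.03300442e-04, -8.95109441e-05,
       -9.11292001e-04, -1.66437640e-04,  4.30191896e-04]), 'effort': array([-2.06943754e-03, -9.49842167e+01,  3.76044676e+00, -4.63507390e+01,
        1.93100766e-02,  1.02333992e-02,  1.06525551e-04]), 'tcp_pos': array([ 302.37039848, -603.04447827,  241.58198196]), 'tool_rot': array([-3.05592396e+00, -7.23247130e-01,  5.94509556e-04]), 'contact_force': array([-0.20842912, -0.09764118, -0.05359611]), 'ft_torque': array([0.01887363, 0.0094571 , 0.03593342]), 'gripper_force': 0.0, 'finger_gap': 1.0000180877351799}
side {'vertical_fov': 42.14803247325841, 'cx': 252.8509688394648, 'cy': 198.14357042669258, 'R': array([[-0.86615137, -0.49977687, -0.00220923],
       [-0.30885753,  0.53873844, -0.78381625],
       [ 0.39292343, -0.67822119, -0.62098889]]), 't': array([ 458.89842069,  253.57077411, 1815.94737321])}
top {'vertical_fov': 44.107712098929255, 'cx': 258.6497537663965, 'cy': 183.58218308124168, 'R': array([[ 0.00422796, -0.99998643,  0.00304358],
       [-0.99728152, -0.00444038, -0.07355169],
       [ 0.07356421, -0.00272433, -0.99728676]]), 't': array([  62.1184595 ,  534.34653543, 1815.91769019])}
```

View pics/side0.png

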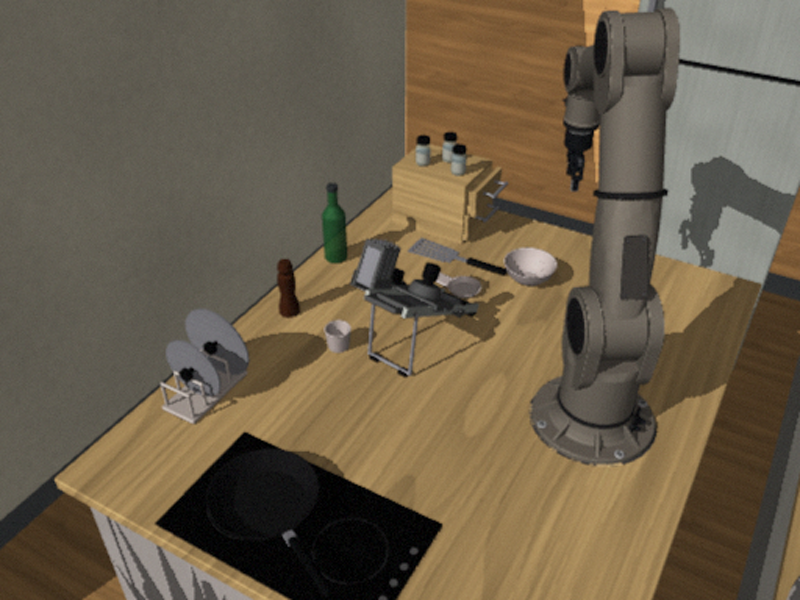

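View pics/top0.png

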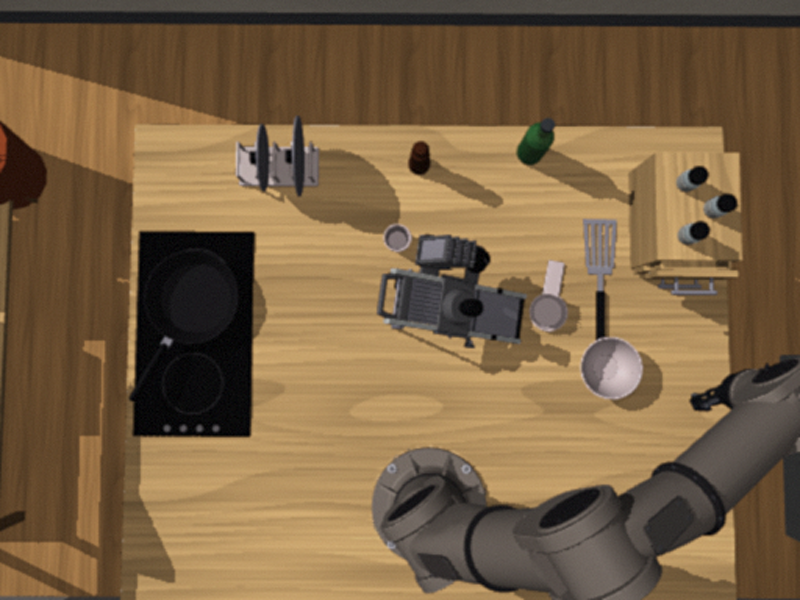

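The top view shows the slicer with its loop (head) at about (388,295) and its low end at about (522,315). The grip is at (471,308) and the dial at (478,258), on the far side. The side view shows the grip at about (431,270) and the dial at about (397,275). I'll crop both views closer.

```bash
cat > h.py <<'E'
import numpy as np,cv2
from workcell import readout, eyes, bot
from scipy.spatial.transform import Rotation as Ro
def cam(n):
    c=eyes.get_calibration(n); return c,192/np.tan(np.radians(c['vertical_fov']/2))
def ray(n,p):
    c,f=cam(n); d=c['R'].T@np.array([(p[0]-c['cx'])/f,(p[1]-c['cy'])/f,1]); return -c['R'].T@c['t'],d/np.linalg.norm(d)
def tri(ps,pt):
    (a,u),(b,v)=ray('side',ps),ray('top',pt)
    s=np.linalg.lstsq(np.c_[u,-v],b-a,rcond=None)[0]
    P,Q=a+s[0]*u,b+s[1]*v; return (P+Q)/2,np.linalg.norm(P-Q)
def plane(n,p,z):
    a,u=ray(n,p); return a+u*(z-a[2])/u[2]
def proj(n,X):
    c,f=cam(n); q=np.atleast_2d(X)@c['R'].T+c['t']; return q[:,:2]/q[:,2:]*f+[c['cx'],c['cy']]
def crop(n,x,y,w,h,k,im=None):
    im=eyes.snapshot(n)[:,:,::-1] if im is None else im
    return cv2.resize(im[y:y+h,x:x+w],None,fx=k,fy=k,interpolation=cv2.INTER_CUBIC)
E
python3 - <<'E'
from h import *
ims={n:np.ascontiguousarray(eyes.snapshot(n)[:,:,::-1]) for n in('side','top')}
for n in ims: cv2.imwrite(f'{n}0_raw.png',ims[n])
a=crop('side',222,148,98,98,4,ims['side']);b=crop('top',240,142,98,98,4,ims['top'])
o=np.hstack([a,b])
cv2.imwrite('pics/c1.png',np.clip(o.astype(float)*1.5+10,0,255).astype(np.uint8))
for n,(x,y,w,h) in {'side':(222,148,98,98),'top':(240,142,98,98)}.items():
    g=ims[n][y:y+h,x:x+w].max(2); m=(g<32).astype(np.uint8)
    k,l,s,c=cv2.connectedComponentsWithStats(m)
    for i in range(1,k):
        if s[i][4]>15: print(n,s[i]+[x,y,0,0,0],c[i]+[x,y])
E
```

```text
side [299 165  21  10  73] [309.36986301 169.46575342]
side [270 169  12  15 113] [275.22123894 175.48672566]
side [248 172  13  13  86] [253.88372093 177.84883721]
top [299 158  14  17 125] [306.368 166.696]
top [294 191  15  12 142] [301.17605634 196.43661972]
top [330 192   5  24  45] [332.11111111 203.44444444]
```

View pics/c1.png

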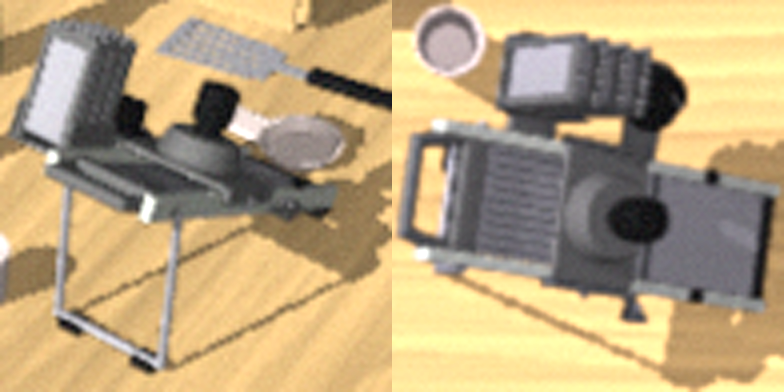

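The crop shows these features:
- **Grip:** side (215,108), top (638,219).
- **Dial:** mostly hidden behind the caddy, top (665,97).
- **White rail head-ends:** side (52,158) and (148,207), top (437,125) and (422,255).
- **Low rail ends:** top (775,190) and (763,303).

```bash
python3 - <<'E'
from h import *
S=lambda x,y:(222+x/4-.4,148+y/4-.4); T=lambda x,y:(240+(x-392)/4-.4,142+y/4-.4)
hf=tri(S(52,158),T(437,125));hn=tri(S(148,207),T(422,255));print('head far/near',hf,hn)
lf,ln=plane('top',T(775,190),28),plane('top',T(763,303),28);print('low',lf,ln)
g=tri((275.4,174.5),(301.2,196.6));print('grip',g)
H=(hf[0]+hn[0])/2;L=(lf+ln)/2
d=H-L;print('axis',d,np.linalg.norm(d),'yaw',np.degrees(np.arctan2(d[1],d[0])),'slope',np.degrees(np.arctan2(d[2],np.hypot(*d[:2]))))
w=hf[0]-hn[0];print('w',w,np.linalg.norm(w),np.degrees(np.arctan2(w[1],w[0]))+90)
w=lf-ln;print('w',w,np.linalg.norm(w),np.degrees(np.arctan2(w[1],w[0]))+90)
print('ctr',(H+L)/2)
E
```

```text
head far/near (array([555.37531937,  91.54382025, 219.61775602]), np.float64(2.277691989236627)) (array([444.60274474, 104.6671344 , 214.71127804]), np.float64(0.8195883021539714))
low [ 513.44555605 -231.20786338   28.        ] [ 404.80038608 -218.85785266   28.        ]
grip (array([476.27009784, -83.90244831, 195.5259935 ]), np.float64(0.288942789485057))
axis [ 40.86606099 323.13833534 189.16451703] 376.65851007266014 yaw 82.79228683091209 slope 30.146821208318833
w [110.77257464 -13.12331415   4.90647798] 111.65508583249608 83.24361579040797
w [108.64516996 -12.35001072   0.        ] 109.34484770877559 83.51486005314338
ctr [479.55600156 -63.46369035 122.58225852]
```

```bash
cat >> h.py <<'E'
def go(*pts,step=48):
    o=readout.get_obs();p=o['tcp_pos'];R=Ro.from_rotvec(o['tool_rot']).as_matrix()
    for q in pts:
        d=R.T@(np.array(q)-p)/100;n=int(np.ceil(np.linalg.norm(d)*100/step));print(q,n,'rows of',np.round(d/max(n,1),3));p=np.array(q)
def st():
    o=readout.get_obs();R=Ro.from_rotvec(o['tool_rot']).as_matrix()
    print('t',o['time_s'],'q',np.round(o['joint_pos'],2),'p',np.round(o['tcp_pos'],1));print('F',np.round(o['contact_force'],1),'gap',round(o['finger_gap'],3),o['gripper_force']);print(np.round(R,3))
yaw=np.radians(83.1);xs=np.array([np.cos(yaw),np.sin(yaw),0]);ys=np.array([-xs[1],xs[0],0]);zs=np.array([0,0,1.])
u=.866*xs+.5*zs;n=-.5*xs+.866*zs;C=np.array([479.8,-61.5,118])
def S(p): d=np.array(p)-C; return np.round([d@u,d@ys,d@n],1)   # slope, across, normal
def W(s,y,h): return C+s*u+y*ys+h*n
E
python3 - <<'E'
from h import *
print([a for a in dir(bot) if a[0]!='_'],[a for a in dir(readout) if a[0]!='_'])
im={m:cv2.imread(m+'0_raw.png') for m in('side','top')}
# predicted dial outlines for skirt heights; caddy check
a=np.linspace(0,2*np.pi,60)
o=[]
for m,(x,y) in {'side':(236,160),'top':(284,150)}.items():
    c=crop(m,x,y,48,36,8,im[m]);c=np.clip(c*1.8+10.,0,255).astype(np.uint8);o.append(c)
cv2.imwrite('pics/c2.png',np.hstack(o))
go((302,-603,480),(600,-300,480),(650,100,480),(450,500,480),(110,760,480),(110,900,480))
E
```

```text
['Unreachable', 'sign_off', 'tip_reach'] ['get_obs']
(302, -603, 480) 5 rows of [-0.001 -0.001 -0.476]
(600, -300, 480) 9 rows of [ 0.447 -0.153  0.   ]
(650, 100, 480) 9 rows of [ 0.249 -0.372  0.   ]
(450, 500, 480) 10 rows of [ 0.    -0.447  0.   ]
(110, 760, 480) 9 rows of [-0.208 -0.428  0.   ]
(110, 900, 480) 3 rows of [ 0.209 -0.417  0.   ]
```

View pics/c2.png

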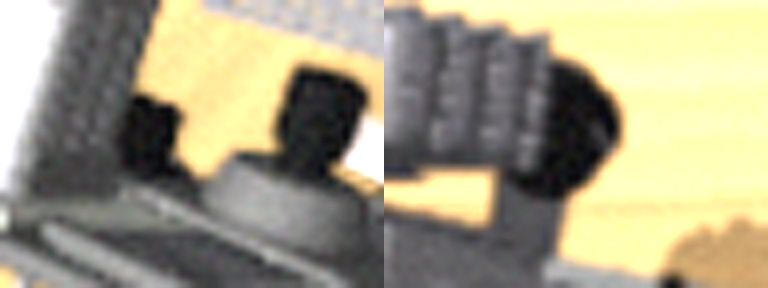

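The side crop shows the dial knob's top right rim at (180,105). The top crop shows the skirt's low edge at (620,125), and the skirt spans rows 60–197. I'll start moving and compute the dial position afterwards.

Emit:
{"api": "jog_arm", "payload": {
  "moves": [
    {"fingers": 0,"linear": [0,0,-0.48],"twist": 0},
    {"fingers": 0,"linear": [0,0,-0.48],"twist": 0},
    {"fingers": 0,"linear": [0,0,-0.48],"twist": 0},
    {"fingers": 0,"linear": [0,0,-0.48],"twist": 0},
    {"fingers": 0,"linear": [0,0,-0.48],"twist": 0},
    {"fingers": 0,"linear": [0.45,-0.15,0],"twist": 0},
    {"fingers": 0,"linear": [0.45,-0.15,0],"twist": 0},
    {"fingers": 0,"linear": [0.45,-0.15,0],"twist": 0},
    {"fingers": 0,"linear": [0.45,-0.15,0],"twist": 0},
    {"fingers": 0,"linear": [0.45,-0.15,0],"twist": 0}
  ]
}}

```text
time_s: 1.2
tcp_pos: [471.0, -433.9, 482.3]
tool_rot: [-3.057, -0.723, 0.0]
contact_force: [1.4, -1.1, -0.2]
finger_gap: 1.001
gripper_force: 0.0
```

```bash
python3 - <<'E'
from h import *
st()
def on_y(m,p,off=0*n,y=-120):
    a,d=ray(m,p);a=a+off;return S(a+d*((y-(a-C)@ys)/(d@ys)))
def on_h(m,p,h):
    a,d=ray(m,p);return S(a+d*((h-(a-C)@n)/(d@n)))
print('cam h-lines: skirt low edge in top for h=0,20,40',[on_h('top',(313.05,165.4),h) for h in(-10,0,10,20,30,40)])
print('skirt edges across',[on_h('top',(309,157.05),h) for h in(0,20)],[on_h('top',(307,174.2),h) for h in(0,20)])
cx=eyes.get_calibration('side')['R'][0];c=cx-n*(cx@n);c/=np.linalg.norm(c)
print('knob top axis pt',on_y('side',(258.05,172.7),-20*c), 'knob foot',on_y('side',(257.8,180.7),-20*c))
T=lambda x,y:(240+(x-392)/4-.4,142+y/4-.4)
print('stops',on_h('top',T(712,178),4),on_h('top',T(697,297),4)); print('grip',S([476.3,-83.9,195.5]))
print('caddy corner top?',on_h('top',(284+165/8,150+40/8),108))
E
```

```text
t 1.2 q [ 0.66  0.26 -0.01  1.33  0.    1.55 -0.47] p [ 471.  -433.9  482.3]
F [ 1.4 -1.1 -0.2] gap 1.001 0.0
[[ 0.894  0.448 -0.   ]
 [ 0.448 -0.894 -0.   ]
 [-0.    -0.    -1.   ]]
cam h-lines: skirt low edge in top for h=0,20,40 [array([ -79.9, -129.1,  -10. ]), array([ -72.7, -127.5,    0. ]), array([ -65.4, -126. ,   10. ]), array([ -58.2, -124.4,   20. ]), array([ -50.9, -122.9,   30. ]), array([ -43.7, -121.3,   40. ])]
skirt edges across [array([ -49.8, -155.3,    0. ]), array([ -35.6, -151.8,   20. ])] [array([-49.9, -90.5,   0. ]), array([-35.7, -87.9,  20. ])]
knob top axis pt [ -19.4 -120.    47.7] knob foot [ -38.  -120.    12.5]
stops [-111.1  -54.5    4. ] [-109.7   58.5    4. ]
grip [19.1  0.8 78.4]
caddy corner top? [  45.9 -140.3  108. ]
```

Emit:
{"api": "jog_arm", "payload": {
  "moves": [
    {"fingers": 0,"linear": [0.45,-0.15,0],"twist": 0},
    {"fingers": 0,"linear": [0.45,-0.15,0],"twist": 0},
    {"fingers": 0,"linear": [0.4,-0.2,0],"twist": 0},
    {"fingers": 0,"linear": [0.3,-0.36,0],"twist": 0},
    {"fingers": 0,"linear": [0.25,-0.4,0],"twist": 0},
    {"fingers": 0,"linear": [0.25,-0.4,0],"twist": 0},
    {"fingers": 0,"linear": [0.25,-0.4,0],"twist": 0},
    {"fingers": 0,"linear": [0.25,-0.4,0],"twist": 0},
    {"fingers": 0,"linear": [0.25,-0.4,0],"twist": 0},
    {"fingers": 0,"linear": [0.25,-0.4,0],"twist": 0}
  ]
}}

```text
time_s: 2.2
tcp_pos: [600.8, -3.3, 482.4]
tool_rot: [3.057, 0.723, 0.0]
contact_force: [0.7, -0.1, -0.1]
finger_gap: 0.997
gripper_force: 0.0
```

Emit:
{"api": "jog_arm", "payload": {
  "moves": [
    {"fingers": 0,"linear": [0.2,-0.45,0],"twist": 0},
    {"fingers": 0,"linear": [0.1,-0.47,0],"twist": 0},
    {"fingers": 0,"linear": [0,-0.48,0],"twist": 0},
    {"fingers": 0,"linear": [0,-0.48,0],"twist": 0},
    {"fingers": 0,"linear": [0,-0.48,0],"twist": 0},
    {"fingers": 0,"linear": [0,-0.48,0],"twist": 0},
    {"fingers": 0,"linear": [0,-0.48,0],"twist": 0},
    {"fingers": 0,"linear": [0,-0.48,0],"twist": 0},
    {"fingers": 0,"linear": [0,-0.48,0],"twist": 0},
    {"fingers": 0,"linear": [0,-0.48,0],"twist": 0}
  ]
}}

```text
time_s: 3.2
tcp_pos: [413.4, 435.2, 482.5]
tool_rot: [3.057, 0.723, 0.0]
contact_force: [0.6, 0.1, 0.9]
finger_gap: 0.997
gripper_force: 0.0
```

```bash
python3 - <<'E'
from h import *
st(); go((110,760,480),(110,900,480))
E
```

```text
t 3.2 q [-0.47  0.23 -0.57  1.39  0.12  1.55 -2.13] p [413.4 435.2 482.5]
F [0.6 0.1 0.9] gap 0.997 0.0
[[ 0.894  0.448  0.   ]
 [ 0.448 -0.894  0.   ]
 [ 0.     0.    -1.   ]]
(110, 760, 480) 10 rows of [-0.126 -0.426  0.002]
(110, 900, 480) 3 rows of [ 0.209 -0.417  0.   ]
```

Emit:
{"api": "jog_arm", "payload": {
  "moves": [
    {"fingers": 0,"linear": [0,0,0],"twist": -0.095},
    {"fingers": 0,"linear": [0,0,0],"twist": -0.095},
    {"fingers": 0,"linear": [0,0,0],"twist": -0.095},
    {"fingers": 0,"linear": [0,0,0],"twist": -0.095},
    {"fingers": 0,"linear": [0,0,0],"twist": -0.095},
    {"fingers": 0,"linear": [0,0,0],"twist": -0.095},
    {"fingers": 0,"linear": [0,0,0],"twist": -0.095},
    {"fingers": 0,"linear": [0,0,0],"twist": -0.095},
    {"fingers": 0,"linear": [0,0,0],"twist": -0.095},
    {"fingers": 0,"linear": [0,0,0],"twist": -0.095}
  ]
}}

```text
time_s: 4.2
tcp_pos: [414.5, 433.7, 482.2]
tool_rot: [1.746, 2.612, -0.0]
contact_force: [0.1, 0.5, 0.2]
finger_gap: 0.997
gripper_force: 0.0
```

```bash
python3 - <<'E'
from h import *
st(); go((110,760,480),(110,900,480),(115,1000,480))
E
```

```text
t 4.2 q [-0.31  0.26 -0.77  1.38  0.18  1.57 -0.68] p [414.5 433.7 482.2]
F [0.1 0.5 0.2] gap 0.997 0.0
[[-0.382  0.924 -0.   ]
 [ 0.924  0.382 -0.   ]
 [-0.    -0.    -1.   ]]
(110, 760, 480) 10 rows of [ 0.418 -0.157  0.002]
(110, 900, 480) 3 rows of [ 0.431  0.178 -0.   ]
(115, 1000, 480) 3 rows of [ 0.302  0.143 -0.   ]
```

Emit:
{"api": "jog_arm", "payload": {
  "moves": [
    {"fingers": 0,"linear": [0.42,-0.16,0],"twist": 0},
    {"fingers": 0,"linear": [0.42,-0.16,0],"twist": 0},
    {"fingers": 0,"linear": [0.42,-0.16,0],"twist": 0},
    {"fingers": 0,"linear": [0.42,-0.16,0],"twist": 0},
    {"fingers": 0,"linear": [0.42,-0.16,0],"twist": 0},
    {"fingers": 0,"linear": [0.42,-0.16,0],"twist": 0},
    {"fingers": 0,"linear": [0.42,-0.16,0],"twist": 0},
    {"fingers": 0,"linear": [0.42,-0.16,0],"twist": 0},
    {"fingers": 0,"linear": [0.42,-0.16,0],"twist": 0},
    {"fingers": 0,"linear": [0.42,-0.16,0],"twist": 0}
  ]
}}

```text
time_s: 5.2
tcp_pos: [107.1, 763.7, 482.0]
tool_rot: [1.754, 2.605, -0.0]
contact_force: [0.4, 0.4, -0.2]
finger_gap: 1.001
gripper_force: 0.0
```

Emit:
{"api": "jog_arm", "payload": {
  "moves": [
    {"fingers": 0,"linear": [0.43,0.18,0],"twist": 0},
    {"fingers": 0,"linear": [0.43,0.18,0],"twist": 0},
    {"fingers": 0,"linear": [0.43,0.18,0],"twist": 0},
    {"fingers": 0,"linear": [0.3,0.14,0],"twist": 0},
    {"fingers": 0,"linear": [0.3,0.14,0],"twist": 0},
    {"fingers": 0,"linear": [0.3,0.14,0],"twist": 0}
  ]
}}

```text
time_s: 5.8
tcp_pos: [113.5, 896.3, 471.6]
tool_rot: [1.74, 2.606, 0.018]
contact_force: [-2.8, 0.7, 0.4]
finger_gap: 1.004
gripper_force: 0.0
```

```bash
python3 - <<'E'
from h import *
st()
E
```

```text
t 5.8 q [-1.4   0.95 -0.87  0.25  0.77  2.01 -1.22] p [113.5 896.3 471.6]
F [-2.8  0.7  0.4] gap 1.004 0.0
[[-0.383  0.923  0.013]
 [ 0.924  0.383  0.005]
 [-0.     0.014 -1.   ]]
```

Emit:
{"api": "jog_arm", "payload": {
  "moves": [
    {"fingers": 0,"linear": [0.4,0.15,0],"twist": 0},
    {"fingers": 0,"linear": [0.4,0.15,0],"twist": 0},
    {"fingers": 0,"linear": [0.4,0.15,0],"twist": 0}
  ]
}}

```text
time_s: 6.1
tcp_pos: [96.9, 911.6, 454.7]
tool_rot: [1.726, 2.606, 0.031]
contact_force: [-0.7, -0.3, 0.5]
finger_gap: 0.997
gripper_force: 0.0
```

```bash
python3 - <<'E'
from h import *
st()
E
```

```text
t 6.1 q [-1.41  1.   -1.23  0.21  1.14  2.05 -1.22] p [ 96.9 911.6 454.7]
F [-0.7 -0.3  0.5] gap 0.997 0.0
[[-0.39   0.92   0.024]
 [ 0.921  0.39   0.008]
 [-0.002  0.025 -1.   ]]
```

Emit:
{"api": "jog_arm", "payload": {
  "moves": [
    {"fingers": 0,"linear": [0.1,0.05,-0.4],"twist": 0},
    {"fingers": 0,"linear": [0.1,0.05,-0.4],"twist": 0},
    {"fingers": 0,"linear": [0.1,0.05,-0.4],"twist": 0}
  ]
}}

```text
time_s: 6.4
tcp_pos: [87.5, 879.2, 540.2]
tool_rot: [-1.72, -2.611, -0.102]
contact_force: [-0.1, -0.0, 0.2]
finger_gap: 0.999
gripper_force: 0.0
```

```bash
python3 - <<'E'
from h import *
st()
E
```

```text
t 6.4 q [-1.45  0.88 -0.85  0.21  0.77  2.05 -1.21] p [ 87.5 879.2 540.2]
F [-0.1 -0.   0.2] gap 0.999 0.0
[[-0.395  0.918  0.025]
 [ 0.917  0.393  0.062]
 [ 0.047  0.047 -0.998]]
```

The tool tilts outward when the arm rises against the joint 4 and joint 6 limits, and the next rows keep that tilt. I'll keep going that way to get the 30° lean.

Emit:
{"api": "jog_arm", "payload": {
  "moves": [
    {"fingers": 0,"linear": [0.1,0.05,-0.45],"twist": 0},
    {"fingers": 0,"linear": [0.1,0.05,-0.45],"twist": 0},
    {"fingers": 0,"linear": [0.1,0.05,-0.45],"twist": 0},
    {"fingers": 0,"linear": [0.1,0.05,-0.45],"twist": 0}
  ]
}}

```text
time_s: 6.8
tcp_pos: [80.6, 837.4, 621.7]
tool_rot: [-1.707, -2.594, -0.169]
contact_force: [-0.0, 0.3, -0.5]
finger_gap: 1.002
gripper_force: 0.0
```

```bash
python3 - <<'E'
from h import *
st()
E
```

```text
t 6.8 q [-1.54  0.78 -0.17  0.21  0.18  2.05 -1.16] p [ 80.6 837.4 621.7]
F [-0.   0.3 -0.5] gap 1.002 0.0
[[-0.397  0.917  0.033]
 [ 0.914  0.392  0.108]
 [ 0.086  0.073 -0.994]]
```

Emit:
{"api": "jog_arm", "payload": {
  "moves": [
    {"fingers": 0,"linear": [0.05,0.02,-0.48],"twist": 0},
    {"fingers": 0,"linear": [0.05,0.02,-0.48],"twist": 0},
    {"fingers": 0,"linear": [0.05,0.02,-0.48],"twist": 0},
    {"fingers": 0,"linear": [0.05,0.02,-0.48],"twist": 0},
    {"fingers": 0,"linear": [0.05,0.02,-0.48],"twist": 0},
    {"fingers": 0,"linear": [0.05,0.02,-0.48],"twist": 0}
  ]
}}

```text
time_s: 7.4
tcp_pos: [72.6, 784.3, 727.8]
tool_rot: [-1.671, -2.538, -0.325]
contact_force: [-0.6, -0.9, -0.5]
finger_gap: 1.003
gripper_force: 0.0
```

```bash
python3 - <<'E'
from h import *
st()
E
```

```text
t 7.4 q [-1.64  0.67  0.47  0.21 -0.34  2.05 -1.09] p [ 72.6 784.3 727.8]
F [-0.6 -0.9 -0.5] gap 1.003 0.0
[[-0.4    0.916  0.045]
 [ 0.897  0.381  0.223]
 [ 0.187  0.129 -0.974]]
```

Emit:
{"api": "jog_arm", "payload": {
  "moves": [
    {"fingers": 0,"linear": [0.05,0.02,-0.48],"twist": 0},
    {"fingers": 0,"linear": [0.05,0.02,-0.48],"twist": 0},
    {"fingers": 0,"linear": [0.05,0.02,-0.48],"twist": 0},
    {"fingers": 0,"linear": [0.05,0.02,-0.48],"twist": 0},
    {"fingers": 0,"linear": [0.05,0.02,-0.48],"twist": 0},
    {"fingers": 0,"linear": [0.05,0.02,-0.48],"twist": 0}
  ]
}}

```text
time_s: 8.0
tcp_pos: [55.4, 681.4, 876.6]
tool_rot: [-1.591, -2.427, -0.575]
contact_force: [-0.7, 0.4, 0.4]
finger_gap: 1.003
gripper_force: 0.0
```

```bash
python3 - <<'E'
from h import *
st()
E
```

```text
t 8.0 q [-1.71  0.47  0.52  0.21 -0.33  2.05 -1.09] p [ 55.4 681.4 876.6]
F [-0.7  0.4  0.4] gap 1.003 0.0
[[-0.41   0.91   0.058]
 [ 0.839  0.351  0.414]
 [ 0.357  0.218 -0.908]]
```

Emit:
{"api": "jog_arm", "payload": {
  "moves": [
    {"fingers": 0,"linear": [0.05,0.02,-0.45],"twist": 0},
    {"fingers": 0,"linear": [0.05,0.02,-0.45],"twist": 0},
    {"fingers": 0,"linear": [0,0,0],"twist": 0}
  ]
}}

```text
time_s: 8.3
tcp_pos: [50.3, 640.6, 921.5]
tool_rot: [-1.562, -2.385, -0.655]
contact_force: [-0.2, -0.2, 1.3]
finger_gap: 0.999
gripper_force: 0.0
```

```bash
python3 - <<'E'
from h import *
st()
R=Ro.from_rotvec(readout.get_obs()['tool_rot']).as_matrix();print(np.degrees(np.arccos(-R[:,2]@n)))
E
```

```text
t 8.3 q [-1.74  0.4   0.55  0.21 -0.32  2.05 -1.1 ] p [ 50.3 640.6 921.5]
F [-0.2 -0.2  1.3] gap 0.999 0.0
[[-0.413  0.909  0.061]
 [ 0.813  0.337  0.475]
 [ 0.411  0.246 -0.878]]
1.4238396482011797
```

```bash
python3 - <<'E'
from h import *
print(W(-22,-120,40.5),W(-22,-120,200))
go((350,480,650),(600,150,550),W(-22,-120,240),W(-22,-120,140))
E
```

```text
[ 594.20926299 -114.93376971  142.073     ] [ 584.62835009 -194.10616773  280.2       ]
(350, 480, 650) 10 rows of [-0.366  0.151  0.18 ]
(600, 150, 550) 9 rows of [-0.458  0.102 -0.06 ]
[ 582.22561332 -213.96131457  314.84      ] 10 rows of [-0.385 -0.197  0.032]
[ 588.23245526 -164.32344747  228.24      ] 3 rows of [0.007 0.003 0.333]
```

Emit:
{"api": "jog_arm", "payload": {
  "moves": [
    {"fingers": 0,"linear": [-0.37,0.15,0.18],"twist": 0},
    {"fingers": 0,"linear": [-0.37,0.15,0.18],"twist": 0},
    {"fingers": 0,"linear": [-0.37,0.15,0.18],"twist": 0},
    {"fingers": 0,"linear": [-0.37,0.15,0.18],"twist": 0},
    {"fingers": 0,"linear": [-0.37,0.15,0.18],"twist": 0},
    {"fingers": 0,"linear": [-0.37,0.15,0.18],"twist": 0},
    {"fingers": 0,"linear": [-0.37,0.15,0.18],"twist": 0},
    {"fingers": 0,"linear": [-0.37,0.15,0.18],"twist": 0},
    {"fingers": 0,"linear": [-0.37,0.15,0.18],"twist": 0},
    {"fingers": 0,"linear": [-0.37,0.15,0.18],"twist": 0}
  ]
}}

```text
time_s: 9.3
tcp_pos: [318.9, 494.6, 676.4]
tool_rot: [-1.57, -2.382, -0.654]
contact_force: [-0.1, 0.6, 0.7]
finger_gap: 0.997
gripper_force: 0.0
```

```bash
python3 - <<'E'
from h import *
st();go((600,150,550),W(-22,-120,240),W(-22,-120,140))
E
```

```text
t 9.3 q [-1.91 -0.15  0.77  1.4  -0.05  1.38 -0.71] p [318.9 494.6 676.4]
F [-0.1  0.6  0.7] gap 0.997 0.0
[[-0.408  0.911  0.063]
 [ 0.815  0.333  0.474]
 [ 0.411  0.245 -0.878]]
(600, 150, 550) 10 rows of [-0.448  0.111 -0.035]
[ 582.22561332 -213.96131457  314.84      ] 10 rows of [-0.386 -0.195  0.033]
[ 588.23245526 -164.32344747  228.24      ] 3 rows of [0.008 0.003 0.333]
```

Emit:
{"api": "jog_arm", "payload": {
  "moves": [
    {"fingers": 0,"linear": [-0.45,0.11,-0.03],"twist": 0},
    {"fingers": 0,"linear": [-0.45,0.11,-0.03],"twist": 0},
    {"fingers": 0,"linear": [-0.45,0.11,-0.03],"twist": 0},
    {"fingers": 0,"linear": [-0.45,0.11,-0.03],"twist": 0},
    {"fingers": 0,"linear": [-0.45,0.11,-0.03],"twist": 0},
    {"fingers": 0,"linear": [-0.45,0.11,-0.03],"twist": 0},
    {"fingers": 0,"linear": [-0.45,0.11,-0.03],"twist": 0},
    {"fingers": 0,"linear": [-0.45,0.11,-0.03],"twist": 0},
    {"fingers": 0,"linear": [-0.45,0.11,-0.03],"twist": 0},
    {"fingers": 0,"linear": [-0.45,0.11,-0.03],"twist": 0}
  ]
}}

```text
time_s: 10.3
tcp_pos: [590.5, 151.5, 548.6]
tool_rot: [-1.572, -2.388, -0.663]
contact_force: [-3.9, 10.8, 4.8]
finger_gap: 0.992
gripper_force: 0.0
```

```bash
python3 - <<'E'
from h import *
st();go(W(-22,-120,240),W(-22,-120,140))
E
```

```text
t 10.3 q [-1.98 -0.5   1.37  1.49  0.11  1.41 -0.14] p [590.5 151.5 548.6]
F [-3.9 10.8  4.8] gap 0.992 0.0
[[-0.411  0.909  0.073]
 [ 0.816  0.331  0.474]
 [ 0.406  0.254 -0.878]]
[ 582.22561332 -213.96131457  314.84      ] 10 rows of [-0.39  -0.188  0.031]
[ 588.23245526 -164.32344747  228.24      ] 3 rows of [ 0.009 -0.     0.333]
```

```bash
python3 - <<'E'
from h import *
go((700,150,500),(700,0,450),W(-22,-120,240))
E
```

```text
(700, 150, 500) 3 rows of [-0.22   0.289  0.166]
(700, 0, 450) 4 rows of [-0.357 -0.156 -0.068]
[ 582.22561332 -213.96131457  314.84      ] 6 rows of [-0.302 -0.354  0.015]
```

Emit:
{"api": "jog_arm", "payload": {
  "moves": [
    {"fingers": 0,"linear": [-0.22,0.29,0.17],"twist": 0},
    {"fingers": 0,"linear": [-0.22,0.29,0.17],"twist": 0},
    {"fingers": 0,"linear": [-0.22,0.29,0.17],"twist": 0},
    {"fingers": 0,"linear": [-0.22,0.29,0.17],"twist": 0}
  ]
}}

```text
time_s: 10.7
tcp_pos: [617.4, 147.1, 509.7]
tool_rot: [-1.65, -2.424, -0.75]
contact_force: [0.6, 0.1, -0.4]
finger_gap: 0.997
gripper_force: 0.0
```

```bash
python3 - <<'E'
from h import *
st();go((700,0,450),W(-22,-120,240))
E
```

```text
t 10.7 q [-1.95 -0.5   1.37  1.58  0.17  1.25 -0.14] p [617.4 147.1 509.7]
F [ 0.6  0.1 -0.4] gap 0.997 0.0
[[-0.401  0.899  0.178]
 [ 0.842  0.285  0.458]
 [ 0.361  0.333 -0.871]]
(700, 0, 450) 4 rows of [-0.446  0.031 -0.002]
[ 582.22561332 -213.96131457  314.84      ] 6 rows of [-0.303 -0.353 -0.002]
```

```bash
python3 - <<'E'
from h import *
go((340,490,660),(60,640,860),(-250,600,800))
E
```

```text
(340, 490, 660) 10 rows of [ 0.454 -0.101 -0.023]
(60, 640, 860) 8 rows of [ 0.389 -0.178 -0.194]
(-250, 600, 800) 7 rows of [ 0.099 -0.443 -0.03 ]
```

Emit:
{"api": "jog_arm", "payload": {
  "moves": [
    {"fingers": 0,"linear": [0.45,-0.1,-0.02],"twist": 0},
    {"fingers": 0,"linear": [0.45,-0.1,-0.02],"twist": 0},
    {"fingers": 0,"linear": [0.45,-0.1,-0.02],"twist": 0},
    {"fingers": 0,"linear": [0.45,-0.1,-0.02],"twist": 0},
    {"fingers": 0,"linear": [0.45,-0.1,-0.02],"twist": 0},
    {"fingers": 0,"linear": [0.45,-0.1,-0.02],"twist": 0},
    {"fingers": 0,"linear": [0.45,-0.1,-0.02],"twist": 0},
    {"fingers": 0,"linear": [0.45,-0.1,-0.02],"twist": 0},
    {"fingers": 0,"linear": [0.45,-0.1,-0.02],"twist": 0},
    {"fingers": 0,"linear": [0.45,-0.1,-0.02],"twist": 0}
  ]
}}

```text
time_s: 11.7
tcp_pos: [341.8, 489.2, 656.6]
tool_rot: [-1.65, -2.424, -0.748]
contact_force: [1.0, -0.2, 0.6]
finger_gap: 1.0
gripper_force: 0.0
```

```bash
python3 - <<'E'
from h import *
st();go((60,640,760),(-250,600,760),(200,800,560))
E
```

```text
t 11.7 q [-1.78 -0.16  0.63  1.46  0.06  1.29 -0.75] p [341.8 489.2 656.6]
F [ 1.  -0.2  0.6] gap 1.0 0.0
[[-0.401  0.899  0.176]
 [ 0.842  0.286  0.458]
 [ 0.361  0.332 -0.871]]
(60, 640, 760) 7 rows of [ 0.396 -0.251 -0.101]
(-250, 600, 760) 7 rows of [ 0.129 -0.414 -0.104]
(200, 800, 560) 12 rows of [-0.07   0.329  0.288]
```

Emit:
{"api": "jog_arm", "payload": {
  "moves": [
    {"fingers": 0,"linear": [0.4,-0.25,-0.1],"twist": 0},
    {"fingers": 0,"linear": [0.4,-0.25,-0.1],"twist": 0},
    {"fingers": 0,"linear": [0.4,-0.25,-0.1],"twist": 0},
    {"fingers": 0,"linear": [0.4,-0.25,-0.1],"twist": 0},
    {"fingers": 0,"linear": [0.4,-0.25,-0.1],"twist": 0},
    {"fingers": 0,"linear": [0.4,-0.25,-0.1],"twist": 0},
    {"fingers": 0,"linear": [0.4,-0.25,-0.1],"twist": 0}
  ]
}}

```text
time_s: 12.4
tcp_pos: [59.0, 642.2, 759.8]
tool_rot: [-1.649, -2.425, -0.747]
contact_force: [1.9, 0.7, 0.5]
finger_gap: 0.997
gripper_force: 0.0
```

```bash
python3 - <<'E'
from h import *
st();go((-250,600,720),(100,840,560),(100,840,500))
E
```

```text
t 12.4 q [-1.97  0.06  0.3   1.07  0.2   1.54 -1.25] p [ 59.  642.2 759.8]
F [1.9 0.7 0.5] gap 0.997 0.0
[[-0.401  0.899  0.176]
 [ 0.842  0.287  0.457]
 [ 0.36   0.332 -0.872]]
(-250, 600, 720) 7 rows of [ 0.106 -0.433 -0.056]
(100, 840, 560) 10 rows of [0.004 0.33  0.311]
(100, 840, 500) 2 rows of [-0.108 -0.1    0.262]
```

Emit:
{"api": "jog_arm", "payload": {
  "moves": [
    {"fingers": 0,"linear": [0.11,-0.43,-0.05],"twist": 0},
    {"fingers": 0,"linear": [0.11,-0.43,-0.05],"twist": 0},
    {"fingers": 0,"linear": [0.11,-0.43,-0.05],"twist": 0},
    {"fingers": 0,"linear": [0.11,-0.43,-0.05],"twist": 0},
    {"fingers": 0,"linear": [0.11,-0.43,-0.05],"twist": 0},
    {"fingers": 0,"linear": [0.11,-0.43,-0.05],"twist": 0},
    {"fingers": 0,"linear": [0.11,-0.43,-0.05],"twist": 0}
  ]
}}

```text
time_s: 13.1
tcp_pos: [-248.5, 603.7, 716.5]
tool_rot: [-1.65, -2.427, -0.747]
contact_force: [-0.2, 0.0, 0.3]
finger_gap: 1.001
gripper_force: 0.0
```

```bash
python3 - <<'E'
from h import *
st();go((-150,830,600),(-100,880,450))
E
```

```text
t 13.1 q [-2.32  0.15  0.05  1.07  0.44  1.65 -1.8 ] p [-248.5  603.7  716.5]
F [-0.2  0.   0.3] gap 1.001 0.0
[[-0.402  0.898  0.177]
 [ 0.843  0.287  0.456]
 [ 0.359  0.333 -0.872]]
(-150, 830, 600) 6 rows of [0.182 0.191 0.37 ]
(-100, 880, 450) 4 rows of [-0.079  0.023  0.406]
```

Emit:
{"api": "jog_arm", "payload": {
  "moves": [
    {"fingers": 0,"linear": [0.18,0.19,0.37],"twist": 0},
    {"fingers": 0,"linear": [0.18,0.19,0.37],"twist": 0},
    {"fingers": 0,"linear": [0.18,0.19,0.37],"twist": 0},
    {"fingers": 0,"linear": [0.18,0.19,0.37],"twist": 0},
    {"fingers": 0,"linear": [0.18,0.19,0.37],"twist": 0},
    {"fingers": 0,"linear": [0.18,0.19,0.37],"twist": 0}
  ]
}}

```text
time_s: 13.7
tcp_pos: [-147.6, 830.7, 599.2]
tool_rot: [-1.65, -2.426, -0.747]
contact_force: [-1.0, -0.1, 0.8]
finger_gap: 1.0
gripper_force: 0.0
```

```bash
python3 - <<'E'
from h import *
st();go((100,850,480),(400,740,450),(600,570,450),(730,350,450))
E
```

```text
t 13.7 q [-2.03  0.42  0.14  0.97  0.28  1.37 -1.54] p [-147.6  830.7  599.2]
F [-1.  -0.1  0.8] gap 1.0 0.0
[[-0.402  0.899  0.177]
 [ 0.842  0.287  0.456]
 [ 0.359  0.332 -0.872]]
(100, 850, 480) 6 rows of [-0.21   0.314  0.261]
(400, 740, 450) 7 rows of [-0.32   0.326  0.042]
(600, 570, 450) 6 rows of [-0.373  0.218 -0.07 ]
(730, 350, 450) 6 rows of [-0.396  0.09  -0.129]
```

Emit:
{"api": "jog_arm", "payload": {
  "moves": [
    {"fingers": 0,"linear": [-0.21,0.31,0.26],"twist": 0},
    {"fingers": 0,"linear": [-0.21,0.31,0.26],"twist": 0},
    {"fingers": 0,"linear": [-0.21,0.31,0.26],"twist": 0},
    {"fingers": 0,"linear": [-0.21,0.31,0.26],"twist": 0},
    {"fingers": 0,"linear": [-0.21,0.31,0.26],"twist": 0},
    {"fingers": 0,"linear": [-0.21,0.31,0.26],"twist": 0},
    {"fingers": 0,"linear": [-0.32,0.33,0.04],"twist": 0},
    {"fingers": 0,"linear": [-0.32,0.33,0.04],"twist": 0},
    {"fingers": 0,"linear": [-0.32,0.33,0.04],"twist": 0},
    {"fingers": 0,"linear": [-0.32,0.33,0.04],"twist": 0}
  ]
}}

```text
time_s: 14.7
tcp_pos: [271.9, 784.3, 465.0]
tool_rot: [-1.651, -2.425, -0.748]
contact_force: [-0.3, 1.4, 0.4]
finger_gap: 0.997
gripper_force: 0.0
```

```bash
python3 - <<'E'
from h import *
st();go((450,730,440),(650,550,420),(770,350,400),(820,130,400))
E
```

```text
t 14.7 q [-1.46  0.32  0.16  1.37  0.01  0.94 -0.95] p [271.9 784.3 465. ]
F [-0.3  1.4  0.4] gap 0.997 0.0
[[-0.401  0.899  0.177]
 [ 0.842  0.286  0.457]
 [ 0.36   0.332 -0.872]]
(450, 730, 440) 4 rows of [-0.315  0.341  0.071]
(650, 550, 420) 6 rows of [-0.398  0.203 -0.049]
(770, 350, 400) 5 rows of [-0.448  0.088 -0.105]
(820, 130, 400) 5 rows of [-0.411 -0.036 -0.183]
```

Emit:
{"api": "jog_arm", "payload": {
  "moves": [
    {"fingers": 0,"linear": [-0.31,0.34,0.07],"twist": 0},
    {"fingers": 0,"linear": [-0.31,0.34,0.07],"twist": 0},
    {"fingers": 0,"linear": [-0.31,0.34,0.07],"twist": 0},
    {"fingers": 0,"linear": [-0.31,0.34,0.07],"twist": 0},
    {"fingers": 0,"linear": [-0.4,0.2,-0.05],"twist": 0},
    {"fingers": 0,"linear": [-0.4,0.2,-0.05],"twist": 0},
    {"fingers": 0,"linear": [-0.4,0.2,-0.05],"twist": 0},
    {"fingers": 0,"linear": [-0.4,0.2,-0.05],"twist": 0},
    {"fingers": 0,"linear": [-0.4,0.2,-0.05],"twist": 0},
    {"fingers": 0,"linear": [-0.4,0.2,-0.05],"twist": 0}
  ]
}}

```text
time_s: 15.7
tcp_pos: [647.4, 549.8, 421.5]
tool_rot: [-1.65, -2.424, -0.749]
contact_force: [0.0, 0.7, -0.9]
finger_gap: 1.0
gripper_force: 0.0
```

```bash
python3 - <<'E'
from h import *
st();go((740,350,430),(770,130,430),(720,-50,400),W(-22,-120,200))
E
```

```text
t 15.7 q [-0.78  0.41  0.14  1.34 -0.38  0.97 -0.14] p [647.4 549.8 421.5]
F [ 0.   0.7 -0.9] gap 1.0 0.0
[[-0.401  0.899  0.177]
 [ 0.842  0.285  0.458]
 [ 0.361  0.333 -0.871]]
(740, 350, 430) 5 rows of [-0.405  0.058 -0.165]
(770, 130, 430) 5 rows of [-0.395 -0.072 -0.191]
(720, -50, 400) 4 rows of [-0.356 -0.266 -0.163]
[ 584.62835009 -194.10616773  280.2       ] 5 rows of [-0.221 -0.405  0.029]
```

Emit:
{"api": "jog_arm", "payload": {
  "moves": [
    {"fingers": 0,"linear": [-0.4,0.06,-0.17],"twist": 0},
    {"fingers": 0,"linear": [-0.4,0.06,-0.17],"twist": 0},
    {"fingers": 0,"linear": [-0.4,0.06,-0.17],"twist": 0},
    {"fingers": 0,"linear": [-0.4,0.06,-0.17],"twist": 0},
    {"fingers": 0,"linear": [-0.4,0.06,-0.17],"twist": 0},
    {"fingers": 0,"linear": [-0.4,-0.07,-0.19],"twist": 0},
    {"fingers": 0,"linear": [-0.4,-0.07,-0.19],"twist": 0},
    {"fingers": 0,"linear": [-0.4,-0.07,-0.19],"twist": 0},
    {"fingers": 0,"linear": [-0.4,-0.07,-0.19],"twist": 0},
    {"fingers": 0,"linear": [-0.4,-0.07,-0.19],"twist": 0}
  ]
}}

```text
time_s: 16.7
tcp_pos: [770.6, 128.9, 433.2]
tool_rot: [-1.65, -2.424, -0.751]
contact_force: [0.2, -0.7, 0.1]
finger_gap: 0.999
gripper_force: 0.0
```

```bash
python3 - <<'E'
from h import *
st();go((720,-50,400),W(-22,-120,200))
E
```

```text
t 16.7 q [-0.19  0.41  0.2   1.32 -0.58  1.26  0.5 ] p [770.6 128.9 433.2]
F [ 0.2 -0.7  0.1] gap 0.999 0.0
[[-0.401  0.899  0.178]
 [ 0.842  0.285  0.459]
 [ 0.361  0.334 -0.871]]
(720, -50, 400) 4 rows of [-0.356 -0.269 -0.155]
[ 584.62835009 -194.10616773  280.2       ] 5 rows of [-0.221 -0.405  0.028]
```

Emit:
{"api": "jog_arm", "payload": {
  "moves": [
    {"fingers": 0,"linear": [-0.36,-0.27,-0.15],"twist": 0},
    {"fingers": 0,"linear": [-0.36,-0.27,-0.15],"twist": 0},
    {"fingers": 0,"linear": [-0.36,-0.27,-0.15],"twist": 0},
    {"fingers": 0,"linear": [-0.36,-0.27,-0.15],"twist": 0},
    {"fingers": 0,"linear": [-0.22,-0.4,0.03],"twist": 0},
    {"fingers": 0,"linear": [-0.22,-0.4,0.03],"twist": 0},
    {"fingers": 0,"linear": [-0.22,-0.4,0.03],"twist": 0},
    {"fingers": 0,"linear": [-0.22,-0.4,0.03],"twist": 0},
    {"fingers": 0,"linear": [-0.22,-0.4,0.03],"twist": 0}
  ]
}}

```text
time_s: 17.6
tcp_pos: [587.0, -192.9, 277.6]
tool_rot: [-1.651, -2.424, -0.752]
contact_force: [0.4, -0.8, -0.6]
finger_gap: 0.999
gripper_force: 0.0
```

Emit:
{"api": "jog_arm", "payload": {
  "moves": [
    {"fingers": 70,"linear": [0,0,0],"twist": -0.095},
    {"fingers": 70,"linear": [0,0,0],"twist": -0.095},
    {"fingers": 70,"linear": [0,0,0],"twist": -0.095},
    {"fingers": 70,"linear": [0,0,0],"twist": -0.095},
    {"fingers": 70,"linear": [0,0,0],"twist": -0.095},
    {"fingers": 70,"linear": [0,0,0],"twist": -0.095},
    {"fingers": 70,"linear": [0,0,0],"twist": -0.095},
    {"fingers": 70,"linear": [0,0,0],"twist": -0.095}
  ]
}}

```text
time_s: 18.4
tcp_pos: [588.2, -191.9, 278.2]
tool_rot: [-0.006, 2.871, 0.703]
contact_force: [-0.6, -0.0, 0.6]
finger_gap: 0.724
gripper_force: 0.0
```

```bash
python3 - <<'E'
from h import *
st();go(W(-22,-120,100))
print(S(readout.get_obs()['tcp_pos']))
im={m:np.ascontiguousarray(eyes.snapshot(m)[:,:,::-1]) for m in('side','top')}
o=np.hstack([crop('side',222,128,98,118,4,im['side']),crop('top',250,122,98,118,4,im['top'])])
cv2.imwrite('pics/c3.png',np.clip(o*1.5+10.,0,255).astype(np.uint8))
E
```

```text
t 18.4 q [ 0.41  0.36  0.08  1.72 -0.59  1.19  2.32] p [ 588.2 -191.9  278.2]
F [-0.6 -0.   0.6] gap 0.724 0.0
[[-0.983 -0.048  0.179]
 [ 0.04   0.888  0.458]
 [-0.181  0.458 -0.871]]
[ 590.63519204 -144.46830064  193.6       ] 3 rows of [0.049 0.011 0.319]
[ -20.7 -123.2  197. ]
```

View pics/c3.png

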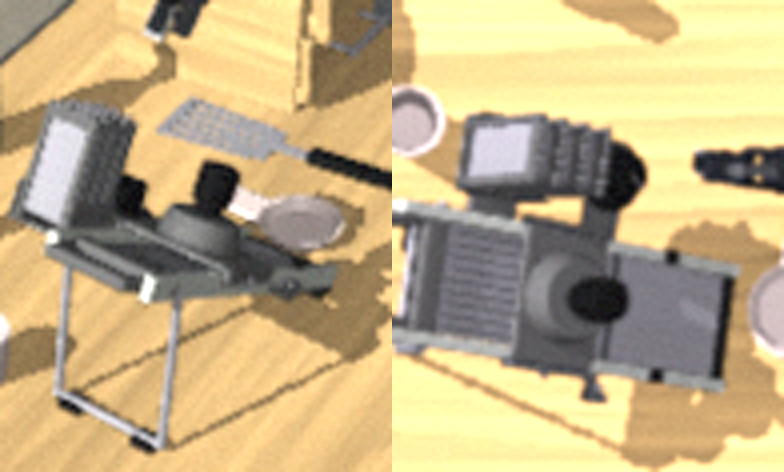

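The picture shows the hand leaning with the dial's axis, down-slope of the dial and well clear of the caddy plates. The fingers are at top (700,165) and the skirt's low edge is at (648,175). Next I descend.

Emit:
{"api": "jog_arm", "payload": {
  "moves": [
    {"fingers": 70,"linear": [0.05,0.01,0.32],"twist": 0},
    {"fingers": 70,"linear": [0.05,0.01,0.32],"twist": 0},
    {"fingers": 70,"linear": [0.05,0.01,0.32],"twist": 0},
    {"fingers": 70,"linear": [0.04,0.01,0.28],"twist": 0},
    {"fingers": 70,"linear": [0,0,0],"twist": 0}
  ]
}}

```text
time_s: 19.0
tcp_pos: [589.9, -128.2, 165.9]
tool_rot: [0.007, 2.877, 0.709]
contact_force: [-0.5, 0.2, 0.2]
finger_gap: 0.725
gripper_force: 0.0
```

```bash
python3 - <<'E'
from h import *
st();go(W(-22,-120,36))
print(S(readout.get_obs()['tcp_pos']))
im={m:np.ascontiguousarray(eyes.snapshot(m)[:,:,::-1]) for m in('side','top')}
o=np.hstack([crop('side',232,138,64,70,6,im['side']),crop('top',270,132,64,70,6,im['top'])])
cv2.imwrite('pics/c4.png',np.clip(o*1.8+10.,0,255).astype(np.uint8))
E
```

```text
t 19.0 q [ 0.36  0.44  0.03  1.88 -0.66  0.95  2.37] p [ 589.9 -128.2  165.9]
F [-0.5  0.2  0.2] gap 0.725 0.0
[[-0.984 -0.038  0.173]
 [ 0.047  0.887  0.46 ]
 [-0.171  0.461 -0.871]]
[ 594.47957088 -112.70006569  138.176     ] 1 rows of [0.009 0.008 0.321]
[ -21.9 -117.3   68. ]
```

View pics/c4.png

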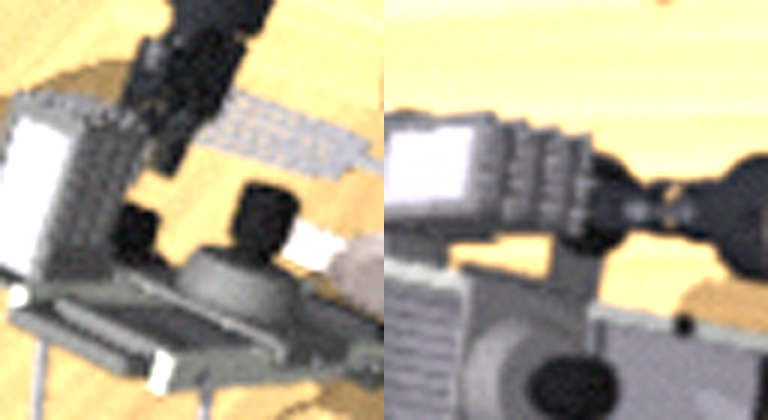

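The side view shows the low-side fingertip at (170,172), just down-slope of and above the knob (right edge at column 158). The top view shows the hand about 3 mm nearside of the skirt's centre row of 202, which the next shift corrects. I'll descend and close.

Emit:
{"api": "jog_arm", "payload": {
  "moves": [
    {"fingers": 70,"linear": [0.01,0.01,0.16],"twist": 0},
    {"fingers": 70,"linear": [0,0,0.16],"twist": 0},
    {"fingers": 70,"linear": [0,0,0],"twist": 0}
  ]
}}

```text
time_s: 19.4
tcp_pos: [595.9, -115.0, 140.5]
tool_rot: [0.002, 2.874, 0.703]
contact_force: [0.8, -1.0, -1.6]
finger_gap: 0.728
gripper_force: 0.0
```

```bash
python3 - <<'E'
from h import *
print(S(readout.get_obs()['tcp_pos']));st()
E
```

```text
[ -22.7 -121.7   39. ]
t 19.4 q [ 0.34  0.47  0.01  1.9  -0.69  0.89  2.39] p [ 595.9 -115.   140.5]
F [ 0.8 -1.  -1.6] gap 0.728 0.0
[[-0.983 -0.042  0.177]
 [ 0.044  0.888  0.458]
 [-0.177  0.458 -0.871]]
```

Emit:
{"api": "jog_arm", "payload": {
  "moves": [
    {"fingers": 110,"linear": [0,0,0],"twist": 0},
    {"fingers": 120,"linear": [0,0,0],"twist": 0},
    {"fingers": 135,"linear": [0,0,0],"twist": 0},
    {"fingers": 170,"linear": [0,0,0],"twist": 0},
    {"fingers": 170,"linear": [0,0,0],"twist": 0}
  ],
  "newtons": 40
}}

```text
time_s: 19.9
tcp_pos: [595.9, -122.1, 141.1]
tool_rot: [0.009, 2.873, 0.69]
contact_force: [-2.1, -26.1, -10.5]
finger_gap: 0.442
gripper_force: 39.7
```

```bash
python3 - <<'E'
from h import *
print(S(readout.get_obs()['tcp_pos']));st();print(readout.get_obs()['ft_torque'])
E
```

```text
[ -28.4 -122.6   43.1]
t 19.9 q [ 0.35  0.47  0.01  1.89 -0.68  0.89  2.39] p [ 595.9 -122.1  141.1]
F [ -2.1 -26.1 -10.5] gap 0.442 39.729350209236145
[[-0.983 -0.037  0.182]
 [ 0.049  0.892  0.45 ]
 [-0.18   0.451 -0.874]]
[-6.4013353   0.98991256 -0.65621389]
```

Emit:
{"api": "jog_arm", "payload": {
  "moves": [
    {"fingers": 170,"linear": [0,-0.06,0],"twist": 0},
    {"fingers": 170,"linear": [0,0,0],"twist": 0}
  ]
}}

```text
time_s: 20.1
tcp_pos: [596.3, -122.7, 140.6]
tool_rot: [0.003, 2.871, 0.701]
contact_force: [-11.9, -7.1, 19.5]
finger_gap: 0.447
gripper_force: 41.7
```

```bash
python3 - <<'E'
from h import *
print(S(readout.get_obs()['tcp_pos']));st();print(readout.get_obs()['ft_torque'])
E
```

```text
[ -29.2 -123.    42.9]
t 20.1 q [ 0.35  0.47  0.01  1.89 -0.68  0.9   2.4 ] p [ 596.3 -122.7  140.6]
F [-11.9  -7.1  19.5] gap 0.447 41.72243535518646
[[-0.983 -0.042  0.18 ]
 [ 0.046  0.888  0.457]
 [-0.179  0.457 -0.871]]
[0.36822141 1.89458807 0.89983053]
```

Emit:
{"api": "jog_arm", "payload": {
  "moves": [
    {"fingers": 170,"linear": [0,0,-0.04],"twist": 0},
    {"fingers": 170,"linear": [0,0,0],"twist": 0.09},
    {"fingers": 170,"linear": [0,0,0],"twist": 0.09},
    {"fingers": 170,"linear": [0,0,0],"twist": 0.09},
    {"fingers": 170,"linear": [0,0,0],"twist": 0}
  ]
}}

```text
time_s: 20.6
tcp_pos: [595.0, -124.4, 140.7]
tool_rot: [0.636, 2.898, 0.763]
contact_force: [4.8, -5.9, -23.7]
finger_gap: 0.436
gripper_force: 48.6
```

```bash
python3 - <<'E'
from h import *
print(S(readout.get_obs()['tcp_pos']));st();o=readout.get_obs();R=Ro.from_rotvec(o['tool_rot']).as_matrix();print(o['ft_torque'],'tool F',R.T@o['contact_force'],'T',R.T@o['ft_torque'])
E
```

```text
[ -30.7 -121.9   44. ]
t 20.6 q [ 0.29  0.47  0.1   1.89 -0.72  0.92  2.01] p [ 595.  -124.4  140.7]
F [  4.8  -5.9 -23.7] gap 0.436 48.61848592758179
[[-0.911  0.372  0.178]
 [ 0.412  0.79   0.454]
 [ 0.029  0.487 -0.873]]
[-4.55339601  0.54851541 -0.68711709] tool F [ -7.51024788 -14.41208002  18.8532862 ] T [ 4.3537161  -1.59684804  0.04057906]
```

Emit:
{"api": "jog_arm", "payload": {
  "moves": [
    {"fingers": 170,"linear": [0,-0.02,0.03],"twist": 0.09},
    {"fingers": 170,"linear": [0,0,0],"twist": 0.09},
    {"fingers": 170,"linear": [0,0,0],"twist": 0.09},
    {"fingers": 170,"linear": [0,0,0],"twist": 0.09}
  ]
}}

```text
time_s: 21.0
tcp_pos: [593.9, -125.3, 138.6]
tool_rot: [-1.425, -2.617, -0.771]
contact_force: [-14.0, -12.1, 0.9]
finger_gap: 0.437
gripper_force: 54.6
```

```bash
cat >> h.py <<'E'
def ft():
    o=readout.get_obs();R=Ro.from_rotvec(o['tool_rot']).as_matrix();print('S',S(o['tcp_pos']),'tool F',np.round(R.T@o['contact_force'],1),'T',np.round(R.T@o['ft_torque'],2),'j7',round(o['joint_pos'][6],2),'eff7',round(o['effort'][6],3),'gap',round(o['finger_gap'],3),'t',o['time_s'],'twist',np.round(np.degrees(np.arctan2(R[:,1]@-ys,R[:,1]@u)),1))
E
python3 -c "
from h import *
ft()"
```

```text
S [ -32.7 -121.    42.7] tool F [ -1.1 -16.3  -8.8] T [ 5.11 -0.45 -0.37] j7 1.49 eff7 3.953 gap 0.437 t 21.0 twist 48.2
```

Emit:
{"api": "jog_arm", "payload": {
  "moves": [
    {"fingers": 170,"linear": [0,-0.03,-0.01],"twist": 0.09},
    {"fingers": 170,"linear": [0,0,0],"twist": 0.09},
    {"fingers": 170,"linear": [0,0,0],"twist": 0.09},
    {"fingers": 170,"linear": [0,0,0],"twist": 0.09}
  ]
}}

```text
time_s: 21.4
tcp_pos: [591.7, -126.0, 138.6]
tool_rot: [-2.012, -2.03, -0.686]
contact_force: [-11.5, -6.5, 3.0]
finger_gap: 0.437
gripper_force: 52.3
```

```bash
python3 -c "
from h import *
ft()"
```

```text
S [ -33.5 -118.9   43.2] tool F [ -3.8 -10.5  -7.6] T [ 3.76 -1.43 -0.26] j7 0.98 eff7 4.031 gap 0.437 t 21.4 twist 80.6
```

Emit:
{"api": "jog_arm", "payload": {
  "moves": [
    {"fingers": 170,"linear": [0,-0.02,-0.01],"twist": 0.09},
    {"fingers": 170,"linear": [0,0,0],"twist": 0.09},
    {"fingers": 170,"linear": [0,0,0],"twist": 0.09},
    {"fingers": 170,"linear": [0,0,0],"twist": 0.09}
  ]
}}

```text
time_s: 21.8
tcp_pos: [590.1, -125.0, 138.6]
tool_rot: [-2.412, -1.342, -0.556]
contact_force: [-3.3, 0.6, -7.6]
finger_gap: 0.439
gripper_force: 51.3
```

```bash
python3 -c "
from h import *
ft()"
```

```text
S [ -32.8 -117.1   42.8] tool F [-4.8 -2.4  6.3] T [ 0.98 -1.77 -0.19] j7 0.46 eff7 4.126 gap 0.439 t 21.8 twist 113.2
```

Emit:
{"api": "jog_arm", "payload": {
  "moves": [
    {"fingers": 170,"linear": [-0.01,0,0],"twist": 0.09},
    {"fingers": 170,"linear": [0,0,0],"twist": 0.09},
    {"fingers": 170,"linear": [0,0,0],"twist": 0.09}
  ]
}}

```text
time_s: 22.1
tcp_pos: [589.7, -124.3, 138.7]
tool_rot: [-2.585, -0.789, -0.437]
contact_force: [-5.7, 4.9, 1.2]
finger_gap: 0.438
gripper_force: 52.0
```

```bash
python3 -c "
from h import *
ft()"
```

```text
S [ -32.2 -116.6   42.5] tool F [-1.8 -7.4  0.2] T [ 1.46 -1.34 -0.57] j7 0.07 eff7 4.086 gap 0.438 t 22.1 twist 137.5
```

Emit:
{"api": "jog_arm", "payload": {
  "moves": [
    {"fingers": 170,"linear": [0,0,0],"twist": 0.09},
    {"fingers": 170,"linear": [0,0,0],"twist": 0.05}
  ]
}}

```text
time_s: 22.3
tcp_pos: [588.2, -124.3, 138.6]
tool_rot: [-2.632, -0.497, -0.367]
contact_force: [-39.0, -2.3, 8.1]
finger_gap: 0.434
gripper_force: 51.4
```

```bash
python3 -c "
from h import *
ft()"
```

```text
S [ -32.4 -115.1   42.5] tool F [-33.1 -16.5 -14.9] T [ 3.49 -7.55  0.1 ] j7 -0.14 eff7 0.641 gap 0.434 t 22.3 twist 150.1
```

Emit:
{"api": "jog_arm", "payload": {
  "moves": [
    {"fingers": 170,"linear": [-0.05,-0.02,0],"twist": 0},
    {"fingers": 170,"linear": [0,0,0],"twist": 0}
  ]
}}

```text
time_s: 22.5
tcp_pos: [586.3, -124.6, 138.3]
tool_rot: [-2.634, -0.503, -0.377]
contact_force: [9.5, 5.9, -6.4]
finger_gap: 0.438
gripper_force: 49.3
```

```bash
python3 -c "
from h import *
ft()"
```

```text
S [ -33.  -113.3   42.5] tool F [8.1 1.2 9.9] T [-0.57  1.12  0.13] j7 -0.13 eff7 0.059 gap 0.438 t 22.5 twist 149.8
```

Emit:
{"api": "jog_arm", "payload": {
  "moves": [
    {"fingers": 170,"linear": [0,0,0],"twist": 0.06}
  ]
}}

```text
time_s: 22.6
tcp_pos: [586.2, -124.3, 138.4]
tool_rot: [-2.645, -0.379, -0.347]
contact_force: [6.1, 8.3, -3.1]
finger_gap: 0.436
gripper_force: 49.8
```

```bash
python3 -c "
from h import *
ft()"
```

```text
S [ -32.7 -113.2   42.5] tool F [ 6.5 -4.   7.5] T [ 0.5   0.84 -1.14] j7 -0.22 eff7 4.495 gap 0.436 t 22.6 twist 155.1
```

Emit:
{"api": "jog_arm", "payload": {
  "moves": [
    {"fingers": 170,"linear": [0,0,0],"twist": 0.06},
    {"fingers": 170,"linear": [0,0,0],"twist": 0.06}
  ]
}}

```text
time_s: 22.8
tcp_pos: [583.1, -123.5, 137.9]
tool_rot: [-2.651, -0.124, -0.277]
contact_force: [-24.5, 8.1, 13.6]
finger_gap: 0.441
gripper_force: 40.2
```

```bash
python3 -c "
from h import *
ft()"
```

```text
S [ -32.6 -110.    41.8] tool F [-20.7 -16.6 -12.4] T [ 3.25 -4.66 -0.85] j7 -0.4 eff7 2.217 gap 0.441 t 22.8 twist 166.1
```

Emit:
{"api": "jog_arm", "payload": {
  "moves": [
    {"fingers": 70,"linear": [0,0,0],"twist": 0},
    {"fingers": 70,"linear": [0,0,0],"twist": 0},
    {"fingers": 70,"linear": [0,0,0],"twist": 0}
  ]
}}

```text
time_s: 23.1
tcp_pos: [585.4, -125.7, 137.9]
tool_rot: [-2.656, -0.126, -0.285]
contact_force: [-0.5, 0.0, -0.1]
finger_gap: 0.726
gripper_force: 0.0
```

```bash
python3 -c "
from h import *
ft();st();go(W(-32,-119,43))
a=crop('side',222,148,98,98,4);b=crop('top',240,142,98,98,4)
cv2.imwrite('pics/c5.png',np.clip(np.hstack([a,b])*1.5+10.,0,255).astype(np.uint8))"
```

```text
S [ -34.3 -112.6   42.8] tool F [-0.5 -0.   0. ] T [-0.47 -0.24 -0.02] j7 -0.39 eff7 -0.034 gap 0.726 t 23.1 twist 165.9
t 23.1 q [-0.07  0.53  0.58  1.94 -0.96  1.06 -0.39] p [ 585.4 -125.7  137.9]
F [-0.5  0.  -0.1] gap 0.726 0.0
[[ 0.974  0.137  0.179]
 [ 0.041 -0.889  0.457]
 [ 0.222 -0.438 -0.871]]
[ 592.02594958 -124.65185813  139.238     ] 1 rows of [ 0.068 -0.006  0.005]
```

View pics/c5.png

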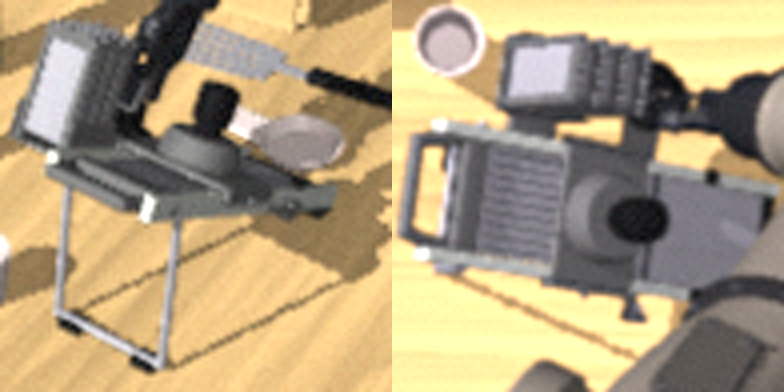

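The picture shows the hand open around the dial and the carriage unmoved at (638,219). The ramp's state can't be judged at this scale. I'll recentre, regrip and test for the stop.

Emit:
{"api": "jog_arm", "payload": {
  "moves": [
    {"fingers": 70,"linear": [0.065,0,0],"twist": 0},
    {"fingers": 115,"linear": [0,0,0],"twist": 0},
    {"fingers": 135,"linear": [0,0,0],"twist": 0},
    {"fingers": 170,"linear": [0,0,0],"twist": 0},
    {"fingers": 170,"linear": [0,0,0],"twist": 0}
  ],
  "newtons": 40
}}

```text
time_s: 23.7
tcp_pos: [591.8, -123.4, 140.3]
tool_rot: [-2.652, -0.128, -0.285]
contact_force: [-5.7, 7.3, 19.5]
finger_gap: 0.444
gripper_force: 38.6
```

```bash
python3 -c "
from h import *
ft()"
```

```text
S [ -30.4 -118.6   43.3] tool F [ -0.9 -15.9 -14.6] T [ 3.18 -0.26  0.08] j7 -0.4 eff7 0.044 gap 0.444 t 23.7 twist 165.9
```

Emit:
{"api": "jog_arm", "payload": {
  "moves": [
    {"fingers": 170,"linear": [0,0,0],"twist": 0.05},
    {"fingers": 170,"linear": [0,0,0],"twist": 0.05}
  ]
}}

```text
time_s: 23.9
tcp_pos: [589.8, -123.1, 139.8]
tool_rot: [-2.642, 0.083, -0.227]
contact_force: [-26.6, 5.9, 28.4]
finger_gap: 0.444
gripper_force: 40.3
```

```bash
python3 -c "
from h import *
ft()"
```

```text
S [ -30.6 -116.6   42.8] tool F [-22.6 -18.2 -26.6] T [ 3.99 -5.01 -0.88] j7 -0.56 eff7 1.904 gap 0.444 t 23.9 twist 175.0
```

The torque rises to about −0.9 N m at once and the hand is pushed sideways, so the dial is on its hard stop after about 2.45 rad of turning. I'll release it and retract.

Emit:
{"api": "jog_arm", "payload": {
  "moves": [
    {"fingers": 60,"linear": [0,0,0],"twist": 0},
    {"fingers": 60,"linear": [0,0,0],"twist": 0},
    {"fingers": 60,"linear": [0,0,0],"twist": 0},
    {"fingers": 50,"linear": [0,0,-0.3],"twist": 0},
    {"fingers": 50,"linear": [0,0,-0.45],"twist": 0},
    {"fingers": 50,"linear": [0,0,-0.45],"twist": 0}
  ]
}}

```text
time_s: 24.5
tcp_pos: [569.3, -180.6, 244.1]
tool_rot: [-2.648, 0.083, -0.23]
contact_force: [0.6, 0.4, 0.2]
finger_gap: 0.805
gripper_force: 0.0
```

```bash
python3 - <<'E'
from h import *
ft();st()
R=Ro.from_rotvec(readout.get_obs()['tool_rot']).as_matrix()
G=np.array([476.3,-83.9,195.5])+8*R[:,2]
go(G-R[:,2]*100,G-R[:,2]*45,G)
E
```

```text
S [ -30.  -103.1  162.9] tool F [ 0.6 -0.5  0.1] T [-0.5  -0.11 -0.04] j7 -0.65 eff7 0.992 gap 0.805 t 24.5 twist 174.9
t 24.5 q [-0.06  0.43  0.69  1.83 -0.82  1.25 -0.65] p [ 569.3 -180.6  244.1]
F [0.6 0.4 0.2] gap 0.805 0.0
[[ 0.984 -0.018  0.177]
 [-0.099 -0.884  0.457]
 [ 0.148 -0.467 -0.872]]
[ 460.02367529 -125.94986944  275.69282845] 3 rows of [-0.361 -0.203 -0.073]
[ 469.7540868  -100.81136053  227.75146362] 2 rows of [-0.    -0.     0.275]
[477.71533258 -80.24348961 188.52671057] 1 rows of [ 0.   -0.    0.45]
```

Emit:
{"api": "jog_arm", "payload": {
  "moves": [
    {"fingers": 30,"linear": [-0.36,-0.2,-0.07],"twist": 0},
    {"fingers": 30,"linear": [-0.36,-0.2,-0.07],"twist": 0},
    {"fingers": 30,"linear": [-0.36,-0.2,-0.07],"twist": 0},
    {"fingers": 30,"linear": [0,0,0.27],"twist": 0},
    {"fingers": 30,"linear": [0,0,0.28],"twist": 0},
    {"fingers": 30,"linear": [0,0,0],"twist": 0}
  ]
}}

```text
time_s: 25.1
tcp_pos: [470.0, -98.7, 223.9]
tool_rot: [-2.646, 0.081, -0.228]
contact_force: [-0.4, -0.4, 0.1]
finger_gap: 0.886
gripper_force: 0.0
```

```bash
python3 - <<'E'
from h import *
ft()
R=Ro.from_rotvec(readout.get_obs()['tool_rot']).as_matrix()
G=np.array([476.3,-83.9,195.5])+8*R[:,2]
go(G)
a=crop('side',232,138,64,70,6);b=crop('top',270,142,64,70,6)
cv2.imwrite('pics/c6.png',np.clip(np.hstack([a,b])*1.7+10.,0,255).astype(np.uint8))
E
```

```text
S [ 19.9   5.3 110.7] tool F [-0.3  0.3 -0.3] T [-0.45 -0.14  0.02] j7 -0.69 eff7 0.975 gap 0.886 t 25.1 twist 174.9
[477.70070151 -80.23134221 188.53013735] 1 rows of [0.006 0.001 0.406]
```

View pics/c6.png

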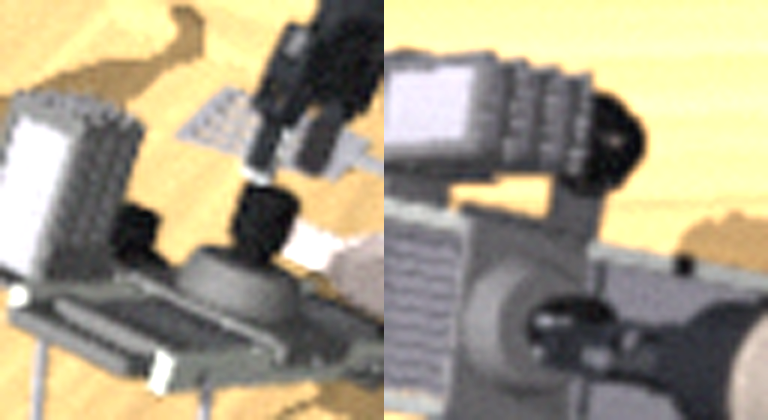

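The side view shows the two fingertips at (258,172) and (318,165), straddling the axis of the grip at (267,220). The top view shows the hand in line with the grip, at row 335. I'll descend and close.

Emit:
{"api": "jog_arm", "payload": {
  "moves": [
    {"fingers": 30,"linear": [0,0,0.2],"twist": 0},
    {"fingers": 30,"linear": [0,0,0.2],"twist": 0},
    {"fingers": 90,"linear": [0,0,0],"twist": 0},
    {"fingers": 115,"linear": [0,0,0],"twist": 0},
    {"fingers": 135,"linear": [0,0,0],"twist": 0},
    {"fingers": 170,"linear": [0,0,0],"twist": 0},
    {"fingers": 170,"linear": [0,0,0],"twist": 0}
  ],
  "newtons": 40
}}

```text
time_s: 25.9
tcp_pos: [478.4, -84.0, 192.0]
tool_rot: [-2.648, 0.085, -0.235]
contact_force: [-1.8, -7.0, 4.8]
finger_gap: 0.468
gripper_force: 39.1
```

```bash
python3 - <<'E'
from h import *
ft()
p=readout.get_obs()['tcp_pos'];go(p-40*u,p-80*u,p-86*u)
E
```

```text
S [17.6 -1.3 75.3] tool F [-0.3  4.  -7.7] T [-0.64 -0.43 -0.01] j7 -0.64 eff7 0.025 gap 0.468 t 25.9 twist 175.0
[ 474.19000619 -118.33935026  172.01120377] 1 rows of [-0.036  0.398  0.01 ]
[ 470.0284661  -152.72846458  152.01120377] 1 rows of [-0.036  0.398  0.01 ]
[ 469.40423508 -157.88683173  149.01120377] 1 rows of [-0.005  0.06   0.001]
```

Emit:
{"api": "jog_arm", "payload": {
  "moves": [
    {"fingers": 170,"linear": [-0.018,0.2,0.005],"twist": 0},
    {"fingers": 170,"linear": [-0.018,0.2,0.005],"twist": 0},
    {"fingers": 170,"linear": [-0.018,0.2,0.005],"twist": 0}
  ],
  "newtons": 60
}}

```text
time_s: 26.2
tcp_pos: [471.5, -135.5, 162.0]
tool_rot: [-2.646, 0.083, -0.234]
contact_force: [-7.6, 10.7, 31.8]
finger_gap: 0.454
gripper_force: 60.2
```

```bash
python3 - <<'E'
from h import *
ft()
E
```

```text
S [-42.5  -0.6  75.3] tool F [ -3.7 -24.2 -24.1] T [ 5.76 -0.97  0.54] j7 -0.48 eff7 -1.294 gap 0.454 t 26.2 twist 174.9
```

Emit:
{"api": "jog_arm", "payload": {
  "moves": [
    {"fingers": 170,"linear": [-0.005,0.06,-0.03],"twist": 0},
    {"fingers": 170,"linear": [-0.009,0.1,0],"twist": 0}
  ]
}}

```text
time_s: 26.4
tcp_pos: [469.5, -147.2, 155.6]
tool_rot: [-2.643, 0.081, -0.229]
contact_force: [8.2, 52.2, 25.1]
finger_gap: 0.448
gripper_force: 73.4
```

```bash
python3 - <<'E'
from h import *
ft()
E
```

```text
S [-56.   -0.1  75.7] tool F [  6.7 -57.9   3.7] T [13.36  1.69  0.52] j7 -0.44 eff7 -0.608 gap 0.448 t 26.4 twist 174.9
```

Emit:
{"api": "jog_arm", "payload": {
  "moves": [
    {"fingers": 170,"linear": [0,0,0],"twist": 0},
    {"fingers": 170,"linear": [0,0,0],"twist": 0}
  ]
}}

```text
time_s: 26.6
tcp_pos: [469.7, -146.4, 156.1]
tool_rot: [-2.642, 0.08, -0.229]
contact_force: [5.8, 20.9, -7.0]
finger_gap: 0.451
gripper_force: 69.8
```

```bash
python3 - <<'E'
from h import *
ft()
im={m:np.ascontiguousarray(eyes.snapshot(m)[:,:,::-1]) for m in('side','top')}
a=crop('side',232,138,64,70,6,im['side']);b=crop('top',280,152,64,70,6,im['top'])
cv2.imwrite('pics/c7.png',np.clip(np.hstack([a,b])*1.7+10.,0,255).astype(np.uint8))
E
```

```text
S [-55.   -0.1  75.7] tool F [  2.7 -15.2  16.7] T [2.88 0.47 0.39] j7 -0.44 eff7 0.425 gap 0.451 t 26.6 twist 174.8
```

View pics/c7.png

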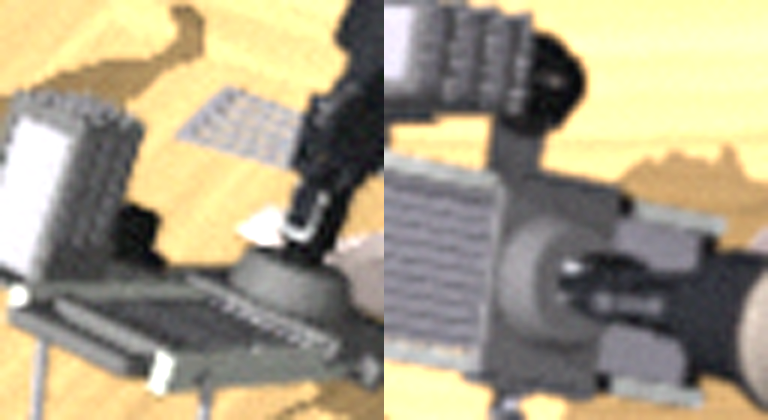

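The top view shows the carriage plate's low edge right at the black end stops, at about (625,205) and (600,380). I'll push gently further to tell the stop from the catch.

Emit:
{"api": "jog_arm", "payload": {
  "moves": [
    {"fingers": 170,"linear": [0,0.03,-0.02],"twist": 0},
    {"fingers": 170,"linear": [0,0.03,0],"twist": 0},
    {"fingers": 170,"linear": [0,0,0],"twist": 0}
  ]
}}

```text
time_s: 27.0
tcp_pos: [469.5, -147.2, 155.7]
tool_rot: [-2.633, 0.073, -0.226]
contact_force: [9.8, 51.2, 3.0]
finger_gap: 0.45
gripper_force: 69.6
```

```bash
python3 - <<'E'
from h import *
ft()
E
```

```text
S [-55.9  -0.1  75.8] tool F [  5.4 -46.4  23.2] T [8.95 1.23 0.7 ] j7 -0.43 eff7 0.891 gap 0.45 t 27.0 twist 174.6
```

Emit:
{"api": "jog_arm", "payload": {
  "moves": [
    {"fingers": 170,"linear": [0,-0.05,0.03],"twist": 0},
    {"fingers": 110,"linear": [0,0,0],"twist": 0},
    {"fingers": 50,"linear": [0,0,0],"twist": 0},
    {"fingers": 30,"linear": [0,0,0],"twist": 0},
    {"fingers": 30,"linear": [0,0,0],"twist": 0},
    {"fingers": 30,"linear": [0,0,-0.3],"twist": 0},
    {"fingers": 30,"linear": [0,0,-0.45],"twist": 0},
    {"fingers": 30,"linear": [0,0,-0.45],"twist": 0},
    {"fingers": 30,"linear": [0.2,0.3,-0.3],"twist": 0},
    {"fingers": 30,"linear": [0.2,0.3,-0.3],"twist": 0}
  ]
}}

```text
time_s: 28.0
tcp_pos: [476.2, -290.5, 291.2]
tool_rot: [-2.647, 0.081, -0.235]
contact_force: [1.5, 0.2, -0.7]
finger_gap: 0.886
gripper_force: 0.0
```

Emit:
{"api": "jog_arm", "payload": {
  "moves": [
    {"fingers": 30,"linear": [0.1,0.35,-0.3],"twist": 0},
    {"fingers": 30,"linear": [0.1,0.35,-0.3],"twist": 0},
    {"fingers": 30,"linear": [0.1,0.35,-0.3],"twist": 0},
    {"fingers": 30,"linear": [0,0,0],"twist": 0}
  ]
}}

```text
time_s: 28.4
tcp_pos: [486.1, -432.0, 322.5]
tool_rot: [-2.651, 0.09, -0.231]
contact_force: [-0.2, 2.2, -0.8]
finger_gap: 0.881
gripper_force: 0.0
```

```bash
python3 - <<'E'
from h import *
ft()
ims={m:np.ascontiguousarray(eyes.snapshot(m)[:,:,::-1]) for m in('side','top')}
a=crop('side',232,148,64,70,6,ims['side']);b=crop('top',280,152,64,70,6,ims['top'])
cv2.imwrite('pics/c8.png',np.clip(np.hstack([a,b])*1.7+10.,0,255).astype(np.uint8))
for m,(x,y,w,h) in {'side':(222,148,98,98),'top':(240,142,98,98)}.items():
    g=ims[m][y:y+h,x:x+w].max(2);k,l,s,c=cv2.connectedComponentsWithStats((g<32).astype(np.uint8))
    for i in range(1,k):
        if s[i][4]>15: print(m,s[i]+[x,y,0,0,0],c[i]+[x,y])
E
```

```text
S [-215.6  -50.8  360.6] tool F [-0.5 -1.5  1.7] T [-0.55 -0.2  -0.02] j7 -0.41 eff7 0.521 gap 0.881 t 28.4 twist 175.2
side [299 165  21  10  73] [309.36986301 169.46575342]
side [278 169  12  14 108] [283.63888889 175.36111111]
side [250 172   9  12  78] [253.79487179 177.52564103]
side [289 190   7   6  18] [291.94444444 191.83333333]
top [299 158  14  17 122] [306.40983607 166.7295082 ]
top [330 192   5  24  41] [332.14634146 203.48780488]
top [310 194  15  11 131] [316.70992366 199.2519084 ]
```

View pics/c8.png

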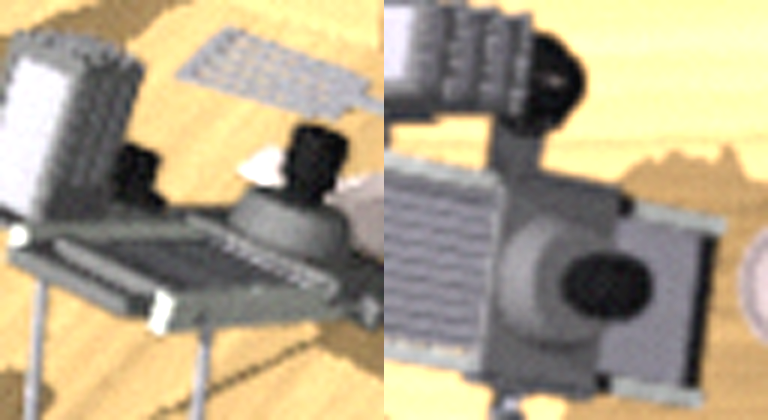

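The carriage plate's low edge sits flush on both end stops, at (625,205) and (600,385). The grip stands still at (608,285), nothing else has moved, and the hand is clear. I'm handing in.

```bash
python3 -c "
from workcell import bot
print(bot.sign_off())"
```

```text
the job is handed in; nothing more can be done
None
```

I turned the dial clockwise about 2.45 rad to its hard stop, then slid the carriage past the catch onto both end stops and let go. I handed the job in at about 28 s; the sign-off returned no verdict. Both stops were judged by force, and the last picture shows the plate on the end stops, but the ramp being flush was too small to confirm.

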